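# Make up two pottery-painting kits

## Task

Make up the two painting kits, everything standing upright in its bay: in the wooden tray the cup in the bay with the blue felt, the yellow glaze jar in the middle bay beside it and the blue jar in the bay after that; in the dark tray the vase in the bay with the blue felt and the green jar in the middle bay. The bisque is brittle, so set the cup and the vase down rather than dropping them, and leave the red and black jars where they stand.

Things in the scene. Friction and masses are not known exactly. Their poses are not given: they have to be found in the camera images.
- tray_wood: brown wooden kit tray, fixed, 266 x 94 x 14 mm high; walls and floor 5 mm thick. Two cross walls, rim-high, make three bays in a row along its x, each 82 x 84 mm inside, at y = 0: pot bay (bright blue felt, look only) centred at x = -87 mm, middle bay at 0, far bay at +87 mm. Origin: centre of the underside, on the table; z up. Stands left or right, pot bay near or far
- tray_dark: dark charcoal-grey kit tray, fixed, 266 x 94 x 14 mm high; walls and floor 5 mm thick. Two cross walls, rim-high, make three bays in a row along its x, each 82 x 84 mm inside, at y = 0: pot bay (bright blue felt, look only) centred at x = -87 mm, middle bay at 0, far bay at +87 mm. Origin: centre of the underside, on the table; z up. Stands left or right, pot bay near or far
- jar_blue: glaze jar with a blue screw lid and a blue band round its white side, an upright cylinder 46 mm in diameter and 58 mm tall, about 0.11 kg, standing loose on the table. Origin at the centre of its underside, z up; its yaw means nothing
- jar_yellow: glaze jar with a yellow screw lid and a yellow band round its white side, an upright cylinder 46 mm in diameter and 58 mm tall, about 0.11 kg, standing loose on the table. Origin at the centre of its underside, z up; its yaw means nothing
- jar_green: glaze jar with a green screw lid and a green band round its white side, an upright cylinder 46 mm in diameter and 58 mm tall, about 0.11 kg, standing loose on the table. Origin at the centre of its underside, z up; its yaw means nothing
- jar_red: glaze jar with a red screw lid and a red band round its white side, an upright cylinder 46 mm in diameter and 58 mm tall, about 0.11 kg, standing loose on the table. Origin at the centre of its underside, z up; its yaw means nothing. Not part of any kit
- jar_black: glaze jar with a black screw lid and a black band round its white side, an upright cylinder 46 mm in diameter and 58 mm tall, about 0.11 kg, standing loose on the table. Origin at the centre of its underside, z up; its yaw means nothing. Not part of any kit
- cup: unglazed cream bisque cup without a handle, open at the top: upright, 60 mm in diameter with straight sides from 10 mm up to its rim at 60 mm, wall 5 mm, foot 48 mm in diameter, about 0.12 kg, loose. Origin at the centre of its underside, z up; its yaw means nothing
- vase: unglazed cream bisque bud vase: a straight round body 58 mm in diameter from 6 to 50 mm height, narrowing to a 28 mm neck and a 36 mm lip at 82 mm height with a dark mouth on top, about 0.16 kg, loose. Origin at the centre of its underside, z up; its yaw means nothing
There are look-alikes about, which are no part of the job. Several things have the shape of the jar_green; the one meant has the colours described above.

How it is judged:
At the end, for the whole second after the job is handed in: Wooden tray: cup in pot bay, yellow jar in middle, blue jar in far bay. Dark tray: vase in pot bay, green jar in middle. Each flat on its bay's floor, 15 (cup), 16 (vase), 21 mm (jars) from bay centre at most, tilt under 0.1 rad, at rest, released. Red, black jars upright, moved under 25 mm (x of cup in the frame of tray_wood between -0.102 and -0.072 m and y of cup in the frame of tray_wood between -0.016 and 0.016 m and z of cup in the frame of tray_wood between 0.001 and 0.009 m and angle between each of cup, jar_yellow, jar_blue, vase, jar_green, jar_red, jar_black's own z axis and vertical below 0.1 rad and linear speed of each of cup, jar_yellow, jar_blue, vase, jar_green, jar_red, jar_black below 0.02 m/s and contact force between each of cup, jar_yellow, jar_blue, vase, jar_green and the fingers below 0.1 N and x of jar_yellow in the frame of tray_wood between -0.021 and 0.021 m and y of jar_yellow in the frame of tray_wood between -0.022 and 0.022 m and z of jar_yellow in the frame of tray_wood between 0.001 and 0.009 m and x of jar_blue in the frame of tray_wood between 0.066 and 0.108 m and y of jar_blue in the frame of tray_wood between -0.022 and 0.022 m and z of jar_blue in the frame of tray_wood between 0.001 and 0.009 m and x of vase in the frame of tray_dark between -0.103 and -0.071 m and y of vase in the frame of tray_dark between -0.017 and 0.017 m and z of vase in the frame of tray_dark between 0.001 and 0.009 m and x of jar_green in the frame of tray_dark between -0.021 and 0.021 m and y of jar_green in the frame of tray_dark between -0.022 and 0.022 m and z of jar_green in the frame of tray_dark between 0.001 and 0.009 m and distance of each of jar_red, jar_black from where it was at the start of the episode below 0.025 m); the robot touches nothing.
It fails at once if the cup is dropped (falls freely faster than 0.9 m/s, a fall of about 4 cm) (contact force between cup and the fingers below 0.05 N and linear speed of cup above 0.9 m/s).
It fails at once if the vase is dropped (falls freely faster than 0.9 m/s, a fall of about 4 cm) (contact force between vase and the fingers below 0.05 N and linear speed of vase above 0.9 m/s).
It fails at once if the red jar is pushed or carried more than 40 mm from its place (distance of jar_red from where it was at the start of the episode above 0.04 m).
It fails at once if the black jar is pushed or carried more than 40 mm from its place (distance of jar_black from where it was at the start of the episode above 0.04 m).
It also fails if it takes over 134 s, if anything falls off the work surface, if the arm or the gripper's body presses on something with over 40 N, if the wrist force passes 120 N, or if a joint passes its speed limit or range.

## Robot

A 6-joint arm with a two-finger parallel gripper is mounted at the origin on the work surface. World frame = base frame: x ahead of the robot, y to its left, z up, the work surface at z = 0. Lengths are in m, angles in rad, forces in N, time in s.
With the tool pointing down it reaches from about 0.4 to 0.825 m from the base axis. Payload 7 kg.
Tool frame: the origin (TCP) lies on the front face of the gripper's body, between the roots of the fingers; the fingertips stand 66 mm ahead of it and the grasp point (between the pads) lies 47 mm ahead of it; z points along the fingers, y is the line along which they close (so a half turn about z gives the same grasp; the last joint's range is limited). The gripper opens to 88 mm and grips with 3 to 60 N. Pads are 19 mm wide; open, the fingers measure 130 mm over their backs; the gripper's body (78 mm by 193 mm) begins 47 mm behind the grasp point.
Start: joints at [1.477, 0.359, 0.012, 0, -1.224, -0.288], TCP at [0.252, 0.626, 0.292] pointing down, gripper open.
Joint ranges: [-3.07, 3.07], [-1.43, 2.12], [-1.02, 1.25], [-3.03, 1.67], [-3.05, -0], [-3.03, 3.03]. Speed limits (rad/s): [2.39, 2.39, 3.01, 3.14, 3.14, 3.14].

## Interface

Orientations are given as [roll, pitch, yaw] about the fixed x, y, z axes, in that order (R = Rz(yaw) Ry(pitch) Rx(roll)).
In Python, from station import arm gives the robot as it stands. The module is installed in compiled form; this text tells all that it offers.
- The arm moves only by the tool move_arm, never from a script. Its argument "increments" is a list of rows, each an object of numbers: "jaw": the gripper command: -1 is shut, 1 is fully open, values between are in proportion; "dx", "dy", "dz": the shift along the tool's x, y, z in m; "twist": the turn about the tool's z in rad. A call has 1 to 12 rows; each row shifts and turns the commanded pose from where the row before left it, along the tool's axes as they then stand; what a row does not reach is not made up. A row lasts 1/12 s, in which the tool goes at most 41.7 mm and 7.16 degrees, less where a joint would pass 70% of its speed; a pose out of reach is approached as far as the arm can. A call is refused whole if a number of a shift passes 0.0417 or a number of a turn 0.125, either way. A call with a gripper value outside its range is refused whole. The fingers move at their own pace and stop on an object; "force" is the grip in N (left out, the last holds). Time passes only in rows, so rows that do not move let the fingers close. It gives the time, the measured TCP pose, the force, the opening and the grip force at its end, in the units of the state.
- arm.get_state(): the state, without advancing time (a new reading comes with each control period).
- arm.grab_frame(name): name is "scene" or "top"; returns the picture (480x640x3 uint8, blue, green, red); there is no depth.
- arm.camera_info(name): a dict with "K" (3x3 intrinsics, pixels), "extrinsics" (4x4, takes a point from camera to world coordinates). Camera axes: x right, y down, z forward; pixel columns grow to the right and rows downward; lengths in m; the calibration is good to about 2 mm. A picture is of the moment at which its call begins. camera_info takes no time and is no camera call.
- arm.job_done(): hands the job in; it is judged then, once.
Trained networks look in the newest picture that a camera, given by its name, has taken for a name from the list of things; names that differ only in an ending like _2 or _b are one class to them, and where a whole thing is asked for, a point or a joint stands for the part that bears it (a point fixed in the world has none). Each returns a list of dicts, best first, with "score" (0 to 1); they miss things now and then, are a little off and sometimes report something else, mostly with a low value. They report only what shows in the picture. A call takes as long as a camera call. They do not tell look-alikes from the thing itself.
- arm.find_in(camera, name): "position" ([x, y, z] in m, in world coordinates, good to about 4 mm: the middle of the surface that is visible of it).
- arm.silhouettes(camera, name): "pixels" (480x640 bool, what is visible of it).
- arm.pinpoint(camera, name): "position" ([x, y, z] in m, in world coordinates, good to about 4 mm: a listed point, or the origin of a listed thing).
The state is a dict: "t": time; "q": joint angles; "qd": joint speeds; "joint_efforts": joint torques, N m; "eef_pos": TCP position; "ee_rot": TCP orientation; "force": force on the tool from outside, world axes, zero at the start; "moment": the same for the moment, N m; "width": finger opening in m; "gripper_force": force on a finger pad.
Only numpy, scipy, OpenCV 4.12 (cv2) and the standard library are available. Lean on these libraries where they do the work, as an engineer would, in place of code of your own. Each camera call takes 0.05 s, during which the arm holds its last target. There are 200 camera calls.

## Working session

There is one attempt and no reset: what is moved stays moved. The work goes in short steps, Python scripts to look and compute and a tool call to move; the robot and the scene stay as the last step left them, time stands still between calls to the robot, and variables do not carry over. Pictures are saved under pics/ and viewed, at most 14 in all, crops included, and the job is handed in when it is done.

Besides the shell and the picture viewer there is one more tool, called after "Emit:" as name([rows], argument=value, ...), one row to a line, values as JSON. move_arm: Moves the arm, as the interface text tells. Its arguments: {"type":"object","properties":{"increments":{"type":"array"},"force":{"type":"number"}},"required":["increments"]}

```bash
mkdir -p pics; python3 - <<'E'
from station import arm
import cv2,numpy as np
for c in("scene","top"):
    im=arm.grab_frame(c); cv2.imwrite(f"pics/{c}0.png",im)
    i=arm.camera_info(c); print(c,np.round(i["K"],1).tolist(),np.round(i["extrinsics"],3).tolist())
for n in("tray_wood","tray_dark","jar_blue","jar_yellow","jar_green","jar_red","jar_black","cup","vase"):
    print(n,[(np.round(d["position"],3).tolist(),round(d["score"],2)) for d in arm.pinpoint("top",n)])
s=arm.get_state();print(s["t"],s["eef_pos"],s["ee_rot"],s["width"])
E
```

```text
scene [[585.5, 0.0, 329.6], [0.0, 585.5, 233.5], [0.0, 0.0, 1.0]] [[-0.28, 0.673, -0.685, 1.191], [0.96, 0.207, -0.189, 0.143], [0.014, -0.71, -0.704, 0.725], [0.0, 0.0, 0.0, 1.0]]
top [[507.3, 0.0, 322.4], [0.0, 507.3, 242.1], [0.0, 0.0, 1.0]] [[-0.016, -0.993, 0.119, 0.421], [-1.0, 0.013, -0.025, -0.04], [0.023, -0.119, -0.993, 1.001], [0.0, 0.0, 0.0, 1.0]]
tray_wood [([0.541, -0.256, -0.001], 0.59)]
tray_dark [([0.541, 0.262, 0.003], 0.76)]
jar_blue [([0.422, 0.055, 0.0], 0.73)]
jar_yellow [([0.665, -0.049, -0.0], 0.53), ([0.646, 0.044, -0.003], 0.5)]
jar_green [([0.552, -0.005, -0.004], 0.94), ([0.648, -0.375, -0.0], 0.84), ([0.542, 0.111, 0.002], 0.73), ([0.657, -0.142, 0.001], 0.61)]
jar_red [([0.667, -0.051, 0.001], 0.65)]
jar_black [([0.55, -0.122, -0.001], 0.91)]
cup [([0.541, 0.107, 0.005], 0.81)]
vase [([0.644, 0.041, -0.006], 0.93)]
0.55 [0.25148056 0.62635119 0.29212408] [ 3.14151931e+00  5.50011402e-06 -3.81785530e-01] 0.0877377375357531
```

View pics/top0.png

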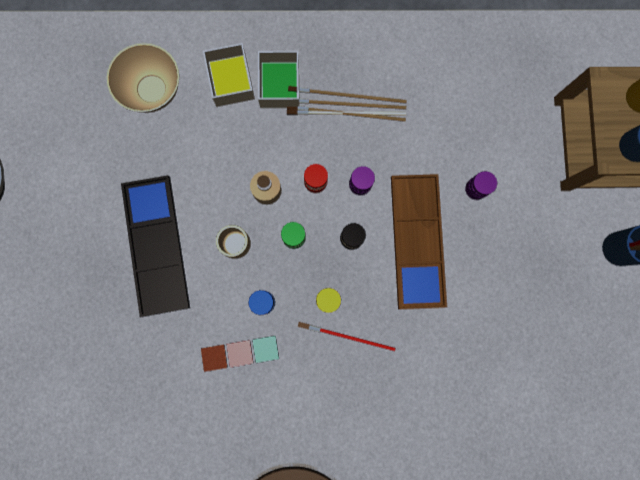

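View pics/scene0.png

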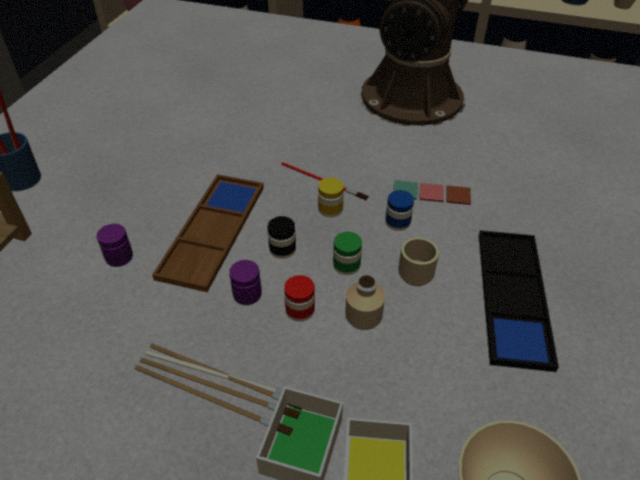

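Candidates in the top view: green-lid jar at (293,234). Its look-alikes are the purple jars at (362,180) and (484,184), and the green box at (280,80) is not a jar. Yellow jar is at (328,300), blue jar (261,302), cup (233,242), vase (265,185), red (316,177) and black (353,236). The wooden tray's felt is at the near end (421,285) and the dark tray's at the far end (149,202). Next I measure by geometry and crop in on the choice.

```bash
cat > h.py <<'E'
from station import arm
import cv2,numpy as np
def proj(c,uv,z):
    i=arm.camera_info(c);K=np.array(i["K"]);T=np.array(i["extrinsics"])
    uv=np.atleast_2d(uv).astype(float)
    d=np.c_[uv,np.ones(len(uv))]@np.linalg.inv(K).T@T[:3,:3].T
    return T[:3,3]+d*((z-T[2,3])/d[:,2])[:,None]
HUE={"blue":(100,130),"yellow":(22,35),"green":(50,75)}
def lid(c,col,box,z=0.055):
    u0,v0,u1,v1=box;im=arm.grab_frame(c)[v0:v1,u0:u1];h=cv2.cvtColor(im,cv2.COLOR_BGR2HSV)
    m=cv2.inRange(h,(HUE[col][0],120,60),(HUE[col][1],255,255))
    n,_,st,ce=cv2.connectedComponentsWithStats(m);k=1+np.argmax(st[1:,4])
    return proj(c,ce[k]+[u0,v0],z)[0],st[k]
E
python3 - <<'E'
from h import *
im=arm.grab_frame("top")
cv2.imwrite("pics/crop.png",cv2.resize(im[150:330,190:390],None,fx=4,fy=4)[:600])
for n,b in(("blue",(235,280,285,325)),("yellow",(305,280,350,322)),("green",(270,210,320,260))):
    print(n,np.round(lid("top",n,b)[0],3),lid("top",n,b)[1])
for n,bx in(("tray_wood",(400,255,445,312)),("tray_dark",(122,175,180,230))):
    m=arm.silhouettes("top",n)[0]["pixels"]
    p=np.argwhere(m)[:,::-1]; w=proj("top",p,0.012)[:,:2]
    r=cv2.minAreaRect((w*1000).astype(np.float32)); print(n,r, w.mean(0))
    f,_=lid("top","blue",bx,0.005); print("felt",f)
for n in("cup","vase"):
    p=np.argwhere(arm.silhouettes("top",n)[0]["pixels"])[:,::-1];print(n,proj("top",p,0.04)[:,:2].mean(0))
    print([np.round(d["position"],3) for d in arm.pinpoint("scene",n)][:1])
for n in("tray_wood","tray_dark","jar_blue","jar_yellow","jar_green"):print(n,[np.round(d["position"],3) for d in arm.pinpoint("scene",n)])
E
```

```text
blue [0.425 0.052 0.055] [ 14  10  24  25 484]
yellow [ 0.427 -0.073  0.055] [ 11   8  25  24 469]
green [ 0.551 -0.008  0.055] [ 11  12  24  25 455]
tray_wood ((541.5758666992188, -254.135498046875), (267.9005126953125, 96.69136047363281), 1.481826663017273) [ 0.53886869 -0.25423242]
felt [ 0.45429391 -0.25685417  0.005     ]
tray_dark ((538.8040771484375, 261.8868713378906), (266.611572265625, 98.02899169921875), 9.603328704833984) [0.53708335 0.2616386 ]
felt [0.6250432  0.27808139 0.005     ]
cup [0.5388491  0.10655756]
[array([0.536, 0.107, 0.001])]
vase [0.64438644 0.04297045]
[array([ 0.648,  0.044, -0.001])]
tray_wood [array([ 0.542, -0.254,  0.002])]
tray_dark [array([0.536, 0.266, 0.001])]
jar_blue [array([0.422, 0.054, 0.   ])]
jar_yellow [array([ 0.425, -0.07 , -0.002])]
jar_green [array([ 0.648, -0.379,  0.   ]), array([ 0.658, -0.142,  0.001]), array([ 0.55 , -0.005,  0.   ])]
```

View pics/crop.png

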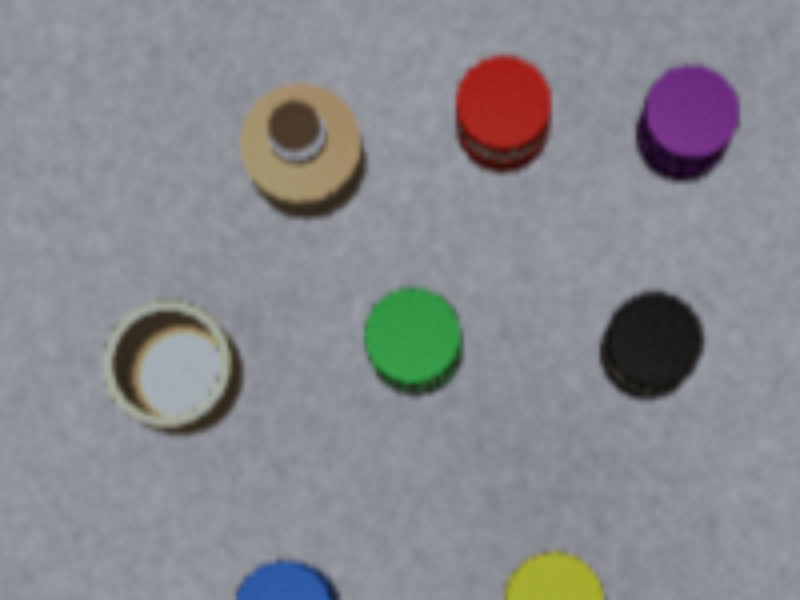

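Emit:
move_arm([
  {"jaw": 1, "twist": -0.12},
  {"jaw": 1, "twist": -0.12},
  {"jaw": 1, "twist": -0.12},
  {"jaw": 1, "twist": -0.022},
  {"jaw": 1},
], force=15)

```text
$.increments[0]: bad value
```

The crop shows the green lid at (413,335) with its white and green band, clearly not purple, so that is the green jar. The row was refused; I'll give all keys.

Emit:
move_arm([
  {"jaw": 1, "dx": 0.02, "dy": 0.04, "dz": 0, "twist": 0},
  {"jaw": 1, "dx": 0, "dy": 0, "dz": 0, "twist": -0.12},
  {"jaw": 1, "dx": 0, "dy": 0, "dz": 0, "twist": -0.12},
  {"jaw": 1, "dx": 0, "dy": 0, "dz": 0, "twist": -0.12},
  {"jaw": 1, "dx": 0, "dy": 0, "dz": 0, "twist": -0.022},
  {"jaw": 1, "dx": 0, "dy": 0, "dz": 0, "twist": 0},
], force=15)

```text
t: 2.05
eef_pos: [0.2549, 0.5848, 0.2923]
ee_rot: [-3.141, -0.0, -0.002]
force: [-0.4, 0.2, -1.0]
width: 0.0876
gripper_force: 0.0
```

Emit:
move_arm([
  {"jaw": 1, "dx": 0.018, "dy": 0.036, "dz": 0, "twist": 0},
  {"jaw": 1, "dx": 0.018, "dy": 0.036, "dz": 0, "twist": 0},
  {"jaw": 1, "dx": 0.018, "dy": 0.036, "dz": 0, "twist": 0},
  {"jaw": 1, "dx": 0.018, "dy": 0.036, "dz": 0, "twist": 0},
  {"jaw": 1, "dx": 0.018, "dy": 0.036, "dz": 0, "twist": 0},
  {"jaw": 1, "dx": 0.018, "dy": 0.036, "dz": 0, "twist": 0},
  {"jaw": 1, "dx": 0.018, "dy": 0.036, "dz": 0, "twist": 0},
  {"jaw": 1, "dx": 0.018, "dy": 0.036, "dz": 0, "twist": 0},
  {"jaw": 1, "dx": 0.018, "dy": 0.036, "dz": 0, "twist": 0},
  {"jaw": 1, "dx": 0.018, "dy": 0.036, "dz": 0, "twist": 0},
  {"jaw": 1, "dx": 0.018, "dy": 0.036, "dz": 0, "twist": 0},
  {"jaw": 1, "dx": 0.018, "dy": 0.036, "dz": 0, "twist": 0},
])

```text
t: 3.05
eef_pos: [0.4715, 0.1512, 0.2926]
ee_rot: [-3.141, -0.001, -0.004]
force: [0.8, -0.1, -0.4]
width: 0.0877
gripper_force: 0.0
```

Emit:
move_arm([
  {"jaw": 1, "dx": 0.02, "dy": 0.04, "dz": 0, "twist": 0},
  {"jaw": 1, "dx": 0.02, "dy": 0.04, "dz": 0, "twist": 0},
  {"jaw": 1, "dx": 0.02, "dy": 0.04, "dz": 0, "twist": 0},
  {"jaw": 1, "dx": 0.02, "dy": 0.039, "dz": 0, "twist": 0},
  {"jaw": 1, "dx": 0, "dy": 0, "dz": 0.04, "twist": 0},
  {"jaw": 1, "dx": 0, "dy": 0, "dz": 0.04, "twist": 0},
  {"jaw": 1, "dx": 0, "dy": 0, "dz": 0.03, "twist": 0},
  {"jaw": 1, "dx": 0, "dy": 0, "dz": 0, "twist": 0},
  {"jaw": 1, "dx": 0, "dy": 0, "dz": 0, "twist": 0},
])

```text
t: 3.8
eef_pos: [0.5456, 0.0037, 0.1815]
ee_rot: [3.14, 0.003, -0.002]
force: [0.3, 0.2, 1.8]
width: 0.0879
gripper_force: 0.0
```

Emit:
move_arm([
  {"jaw": 1, "dx": 0.005, "dy": 0.01, "dz": 0.01, "twist": 0},
  {"jaw": 1, "dx": 0, "dy": 0, "dz": 0.03, "twist": 0},
  {"jaw": 1, "dx": 0, "dy": 0, "dz": 0.03, "twist": 0},
  {"jaw": 1, "dx": 0, "dy": 0, "dz": 0.024, "twist": 0},
  {"jaw": 1, "dx": 0, "dy": 0, "dz": 0, "twist": 0},
  {"jaw": -1, "dx": 0, "dy": 0, "dz": 0, "twist": 0},
  {"jaw": -1, "dx": 0, "dy": 0, "dz": 0, "twist": 0},
  {"jaw": -1, "dx": 0, "dy": 0, "dz": 0, "twist": 0},
  {"jaw": -1, "dx": 0, "dy": 0, "dz": 0, "twist": 0},
  {"jaw": -1, "dx": 0, "dy": 0, "dz": 0, "twist": 0},
  {"jaw": -1, "dx": 0, "dy": 0, "dz": 0, "twist": 0},
  {"jaw": -1, "dx": 0, "dy": 0, "dz": 0, "twist": 0},
], force=15)

```text
t: 4.8
eef_pos: [0.5511, -0.0059, 0.0887]
ee_rot: [-3.141, -0.001, 0.0]
force: [-0.8, -0.6, 0.5]
width: 0.046
gripper_force: 0.4
```

Emit:
move_arm([
  {"jaw": -1, "dx": 0, "dy": 0, "dz": 0, "twist": 0},
  {"jaw": -1, "dx": 0, "dy": 0, "dz": 0, "twist": 0},
  {"jaw": -1, "dx": 0, "dy": 0, "dz": -0.03, "twist": 0},
  {"jaw": -1, "dx": 0, "dy": 0, "dz": -0.03, "twist": 0},
  {"jaw": -1, "dx": 0, "dy": 0, "dz": -0.03, "twist": 0},
  {"jaw": -1, "dx": 0, "dy": 0, "dz": -0.03, "twist": 0},
  {"jaw": -1, "dx": -0.002, "dy": -0.035, "dz": 0, "twist": 0},
  {"jaw": -1, "dx": -0.002, "dy": -0.035, "dz": 0, "twist": 0},
  {"jaw": -1, "dx": -0.002, "dy": -0.035, "dz": 0, "twist": 0},
  {"jaw": -1, "dx": -0.002, "dy": -0.035, "dz": 0, "twist": 0},
  {"jaw": -1, "dx": -0.002, "dy": -0.035, "dz": 0, "twist": 0},
  {"jaw": -1, "dx": -0.002, "dy": -0.035, "dz": 0, "twist": 0},
])

```text
t: 5.8
eef_pos: [0.5383, 0.2056, 0.208]
ee_rot: [3.142, 0.0, 0.0]
force: [0.1, 0.3, -1.7]
width: 0.0456
gripper_force: 15.0
```

Emit:
move_arm([
  {"jaw": -1, "dx": -0.001, "dy": -0.035, "dz": 0, "twist": 0},
  {"jaw": -1, "dx": 0, "dy": -0.024, "dz": 0, "twist": 0},
  {"jaw": -1, "dx": 0, "dy": 0, "dz": 0.03, "twist": 0},
  {"jaw": -1, "dx": 0, "dy": 0, "dz": 0.03, "twist": 0},
  {"jaw": -1, "dx": 0, "dy": 0, "dz": 0, "twist": 0},
])

```text
t: 6.22
eef_pos: [0.5348, 0.2616, 0.1423]
ee_rot: [3.136, 0.008, -0.0]
force: [-0.6, -1.6, -1.6]
width: 0.046
gripper_force: 15.0
```

Emit:
move_arm([
  {"jaw": -1, "dx": 0.003, "dy": -0.001, "dz": 0.015, "twist": 0},
  {"jaw": -1, "dx": 0, "dy": 0, "dz": 0.015, "twist": 0},
  {"jaw": -1, "dx": 0, "dy": 0, "dz": 0.012, "twist": 0},
  {"jaw": -1, "dx": 0, "dy": 0, "dz": 0.005, "twist": 0},
  {"jaw": -1, "dx": 0, "dy": 0, "dz": 0, "twist": 0},
  {"jaw": -1, "dx": 0, "dy": 0, "dz": 0, "twist": 0},
])

```text
t: 6.72
eef_pos: [0.5413, 0.264, 0.102]
ee_rot: [-3.142, -0.0, 0.0]
force: [-0.7, 0.1, -0.6]
width: 0.0459
gripper_force: 15.0
```

Emit:
move_arm([
  {"jaw": -1, "dx": -0.003, "dy": 0, "dz": 0.004, "twist": 0},
  {"jaw": -1, "dx": 0, "dy": 0, "dz": 0.003, "twist": 0},
  {"jaw": -1, "dx": 0, "dy": 0, "dz": 0, "twist": 0},
  {"jaw": 1, "dx": 0, "dy": 0, "dz": 0, "twist": 0},
  {"jaw": 1, "dx": 0, "dy": 0, "dz": 0, "twist": 0},
  {"jaw": 1, "dx": 0, "dy": 0, "dz": 0, "twist": 0},
  {"jaw": 1, "dx": 0, "dy": 0, "dz": 0, "twist": 0},
  {"jaw": 1, "dx": 0, "dy": 0, "dz": 0, "twist": 0},
])

```text
t: 7.38
eef_pos: [0.538, 0.2641, 0.0943]
ee_rot: [-3.141, -0.0, 0.0]
force: [0.2, -0.2, 0.7]
width: 0.0732
gripper_force: 0.0
```

Emit:
move_arm([
  {"jaw": 1, "dx": 0, "dy": 0, "dz": -0.03, "twist": 0},
  {"jaw": 1, "dx": 0, "dy": 0, "dz": -0.03, "twist": 0},
  {"jaw": 1, "dx": 0, "dy": 0, "dz": -0.03, "twist": 0},
  {"jaw": 0.7, "dx": 0.013, "dy": 0.03, "dz": -0.01, "twist": 0},
  {"jaw": 0.7, "dx": 0.013, "dy": 0.03, "dz": 0, "twist": 0},
  {"jaw": 0.7, "dx": 0.013, "dy": 0.03, "dz": 0, "twist": 0},
  {"jaw": 0.7, "dx": 0.013, "dy": 0.03, "dz": 0, "twist": 0},
  {"jaw": 0.7, "dx": 0.014, "dy": 0.03, "dz": 0, "twist": 0},
  {"jaw": 0.7, "dx": 0.014, "dy": 0.03, "dz": 0, "twist": 0},
  {"jaw": 0.7, "dx": 0.014, "dy": 0.03, "dz": 0, "twist": 0},
  {"jaw": 0.7, "dx": 0.014, "dy": 0.01, "dz": 0, "twist": 0},
  {"jaw": 0.7, "dx": 0, "dy": 0, "dz": 0, "twist": 0},
])

```text
t: 8.38
eef_pos: [0.6477, 0.0412, 0.1939]
ee_rot: [3.141, -0.0, -0.003]
force: [-0.3, 0.9, -0.3]
width: 0.0746
gripper_force: 0.0
```

Emit:
move_arm([
  {"jaw": 0.7, "dx": -0.002, "dy": -0.002, "dz": 0.02, "twist": 0},
  {"jaw": 0.7, "dx": 0, "dy": 0, "dz": 0.03, "twist": 0},
  {"jaw": 0.7, "dx": 0, "dy": 0, "dz": 0.025, "twist": 0},
  {"jaw": 0.7, "dx": 0, "dy": 0, "dz": 0.018, "twist": 0},
  {"jaw": 0.7, "dx": 0, "dy": 0, "dz": 0.01, "twist": 0},
  {"jaw": 0.7, "dx": 0, "dy": 0, "dz": 0, "twist": 0},
  {"jaw": -1, "dx": 0, "dy": 0, "dz": 0, "twist": 0},
  {"jaw": -1, "dx": 0, "dy": 0, "dz": 0, "twist": 0},
  {"jaw": -1, "dx": 0, "dy": 0, "dz": 0, "twist": 0},
  {"jaw": -1, "dx": 0, "dy": 0, "dz": 0, "twist": 0},
  {"jaw": -1, "dx": 0, "dy": 0, "dz": 0, "twist": 0},
  {"jaw": -1, "dx": 0, "dy": 0, "dz": 0, "twist": 0},
], force=20)

```text
t: 9.38
eef_pos: [0.6448, 0.0464, 0.0927]
ee_rot: [-3.141, -0.002, 0.001]
force: [-1.1, 1.5, 6.7]
width: 0.0579
gripper_force: 20.0
```

Emit:
move_arm([
  {"jaw": -1, "dx": 0, "dy": 0, "dz": -0.005, "twist": 0},
  {"jaw": -1, "dx": 0, "dy": 0, "dz": -0.015, "twist": 0},
  {"jaw": -1, "dx": 0, "dy": 0, "dz": -0.03, "twist": 0},
  {"jaw": -1, "dx": 0, "dy": 0, "dz": -0.03, "twist": 0},
  {"jaw": -1, "dx": 0, "dy": 0, "dz": -0.02, "twist": 0},
  {"jaw": -1, "dx": -0.002, "dy": -0.02, "dz": -0.01, "twist": 0},
  {"jaw": -1, "dx": -0.002, "dy": -0.03, "dz": 0, "twist": 0},
  {"jaw": -1, "dx": -0.003, "dy": -0.03, "dz": 0, "twist": 0},
  {"jaw": -1, "dx": -0.003, "dy": -0.03, "dz": 0, "twist": 0},
  {"jaw": -1, "dx": -0.003, "dy": -0.03, "dz": 0, "twist": 0},
  {"jaw": -1, "dx": -0.003, "dy": -0.03, "dz": 0, "twist": 0},
  {"jaw": -1, "dx": -0.003, "dy": -0.02, "dz": 0, "twist": 0},
])

```text
t: 10.38
eef_pos: [0.6243, 0.2383, 0.2011]
ee_rot: [-3.141, 0.0, 0.001]
force: [0.2, 0.2, -2.5]
width: 0.0574
gripper_force: 20.0
```

Emit:
move_arm([
  {"jaw": -1, "dx": 0, "dy": -0.02, "dz": 0, "twist": 0},
  {"jaw": -1, "dx": 0, "dy": -0.02, "dz": 0, "twist": 0},
  {"jaw": -1, "dx": 0, "dy": 0, "dz": 0, "twist": 0},
  {"jaw": -1, "dx": 0, "dy": 0, "dz": 0, "twist": 0},
])

```text
t: 10.72
eef_pos: [0.6248, 0.2771, 0.2008]
ee_rot: [3.141, 0.001, 0.001]
force: [0.5, -0.2, -2.7]
width: 0.0573
gripper_force: 20.0
```

```bash
python3 - <<'E'
from h import *
cv2.imwrite("pics/s1.png",arm.grab_frame("scene"));print(arm.get_state()["force"])
E
```

```text
[-0.49247361 -0.16908679 -0.9116577 ]
```

View pics/s1.png

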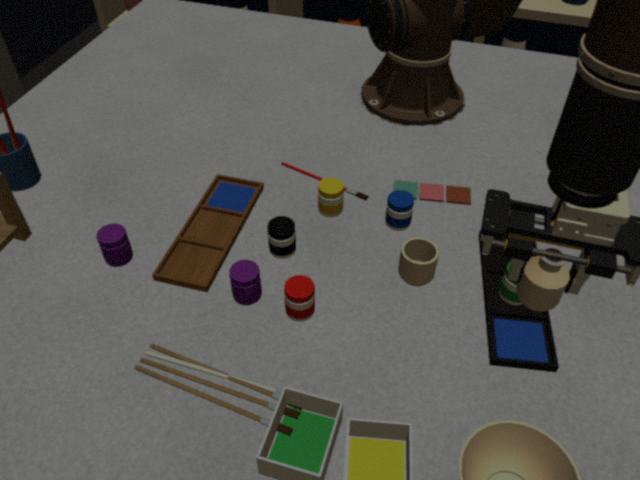

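The vase hangs upright at (543,278), and the green jar stands in the middle bay behind it. Lowering.

Emit:
move_arm([
  {"jaw": -1, "dx": 0, "dy": -0.001, "dz": 0.02, "twist": 0},
  {"jaw": -1, "dx": 0, "dy": 0, "dz": 0.025, "twist": 0},
  {"jaw": -1, "dx": 0, "dy": 0, "dz": 0.025, "twist": 0},
  {"jaw": -1, "dx": 0, "dy": 0, "dz": 0.015, "twist": 0},
  {"jaw": -1, "dx": 0, "dy": 0, "dz": 0.007, "twist": 0},
  {"jaw": -1, "dx": 0, "dy": 0, "dz": 0.004, "twist": 0},
  {"jaw": -1, "dx": 0, "dy": 0, "dz": 0, "twist": 0},
  {"jaw": -1, "dx": 0, "dy": 0, "dz": 0, "twist": 0},
])

```text
t: 11.43
eef_pos: [0.6256, 0.277, 0.1062]
ee_rot: [-3.141, -0.001, -0.0]
force: [0.6, 0.5, -1.7]
width: 0.0574
gripper_force: 20.0
```

Emit:
move_arm([
  {"jaw": -1, "dx": -0.001, "dy": -0.001, "dz": 0.003, "twist": 0},
  {"jaw": -1, "dx": 0, "dy": 0, "dz": 0.003, "twist": 0},
  {"jaw": -1, "dx": 0, "dy": 0, "dz": 0.002, "twist": 0},
  {"jaw": -1, "dx": 0, "dy": 0, "dz": 0.001, "twist": 0},
  {"jaw": -1, "dx": 0, "dy": 0, "dz": 0, "twist": 0},
  {"jaw": -1, "dx": 0, "dy": 0, "dz": 0, "twist": 0},
])

```text
t: 11.93
eef_pos: [0.624, 0.2783, 0.0977]
ee_rot: [-3.141, -0.001, 0.001]
force: [-4.6, -0.0, 7.1]
width: 0.0574
gripper_force: 20.0
```

Emit:
move_arm([
  {"jaw": 0.9, "dx": 0, "dy": 0, "dz": 0, "twist": 0},
  {"jaw": 0.9, "dx": 0, "dy": 0, "dz": 0, "twist": 0},
  {"jaw": 0.9, "dx": 0, "dy": 0, "dz": 0, "twist": 0},
  {"jaw": 0.9, "dx": 0, "dy": 0, "dz": 0, "twist": 0},
  {"jaw": 0.9, "dx": 0, "dy": 0, "dz": 0, "twist": 0},
  {"jaw": 0.9, "dx": 0, "dy": 0, "dz": 0, "twist": 0},
])

```text
t: 12.43
eef_pos: [0.6239, 0.278, 0.096]
ee_rot: [3.142, 0.0, 0.0]
force: [-0.1, -0.3, -0.1]
width: 0.0825
gripper_force: 0.0
```

Emit:
move_arm([
  {"jaw": 0.9, "dx": 0, "dy": 0, "dz": -0.03, "twist": 0},
  {"jaw": 0.9, "dx": 0, "dy": 0, "dz": -0.03, "twist": 0},
  {"jaw": 0.9, "dx": 0, "dy": 0, "dz": -0.03, "twist": 0},
  {"jaw": 0.9, "dx": -0.012, "dy": 0.024, "dz": -0.01, "twist": 0},
  {"jaw": 0.9, "dx": -0.012, "dy": 0.024, "dz": 0, "twist": 0},
  {"jaw": 0.9, "dx": -0.012, "dy": 0.025, "dz": 0, "twist": 0},
  {"jaw": 0.9, "dx": -0.012, "dy": 0.025, "dz": 0, "twist": 0},
  {"jaw": 0.9, "dx": -0.012, "dy": 0.025, "dz": 0, "twist": 0},
  {"jaw": 0.9, "dx": -0.012, "dy": 0.024, "dz": 0, "twist": 0},
  {"jaw": 0.9, "dx": -0.013, "dy": 0.024, "dz": 0, "twist": 0},
  {"jaw": 0.9, "dx": 0, "dy": 0, "dz": 0, "twist": 0},
  {"jaw": 0.9, "dx": 0, "dy": 0, "dz": 0, "twist": 0},
])

```text
t: 13.43
eef_pos: [0.5385, 0.1059, 0.1967]
ee_rot: [-3.141, -0.001, -0.001]
force: [1.7, 0.9, 0.5]
width: 0.0835
gripper_force: 0.0
```

Cup: descend to z ≈ 0.087 and grip.

Emit:
move_arm([
  {"jaw": 0.9, "dx": 0, "dy": -0.001, "dz": 0.025, "twist": 0},
  {"jaw": 0.9, "dx": 0, "dy": 0, "dz": 0.03, "twist": 0},
  {"jaw": 0.9, "dx": 0, "dy": 0, "dz": 0.03, "twist": 0},
  {"jaw": 0.9, "dx": 0, "dy": 0, "dz": 0.017, "twist": 0},
  {"jaw": 0.9, "dx": 0, "dy": 0, "dz": 0.006, "twist": 0},
  {"jaw": 0.9, "dx": 0, "dy": 0, "dz": 0, "twist": 0},
  {"jaw": -1, "dx": 0, "dy": 0, "dz": 0, "twist": 0},
  {"jaw": -1, "dx": 0, "dy": 0, "dz": 0, "twist": 0},
  {"jaw": -1, "dx": 0, "dy": 0, "dz": 0, "twist": 0},
  {"jaw": -1, "dx": 0, "dy": 0, "dz": 0, "twist": 0},
  {"jaw": -1, "dx": 0, "dy": 0, "dz": 0, "twist": 0},
  {"jaw": -1, "dx": 0, "dy": 0, "dz": 0, "twist": 0},
], force=18)

```text
t: 14.43
eef_pos: [0.5395, 0.1083, 0.0893]
ee_rot: [-3.141, -0.002, 0.0]
force: [-0.7, 0.3, 6.5]
width: 0.0602
gripper_force: 18.0
```

Emit:
move_arm([
  {"jaw": -1, "dx": 0, "dy": 0, "dz": -0.005, "twist": 0},
  {"jaw": -1, "dx": 0, "dy": 0, "dz": -0.015, "twist": 0},
  {"jaw": -1, "dx": 0, "dy": 0, "dz": -0.03, "twist": 0},
  {"jaw": -1, "dx": 0, "dy": 0, "dz": -0.03, "twist": 0},
  {"jaw": -1, "dx": 0, "dy": 0, "dz": -0.02, "twist": 0},
  {"jaw": -1, "dx": -0.004, "dy": 0.015, "dz": -0.01, "twist": 0},
  {"jaw": -1, "dx": -0.006, "dy": 0.025, "dz": 0, "twist": 0},
  {"jaw": -1, "dx": -0.007, "dy": 0.03, "dz": 0, "twist": 0},
  {"jaw": -1, "dx": -0.007, "dy": 0.03, "dz": 0, "twist": 0},
  {"jaw": -1, "dx": -0.007, "dy": 0.03, "dz": 0, "twist": 0},
  {"jaw": -1, "dx": -0.007, "dy": 0.03, "dz": 0, "twist": 0},
  {"jaw": -1, "dx": -0.007, "dy": 0.03, "dz": 0, "twist": 0},
])

```text
t: 15.43
eef_pos: [0.4926, -0.0836, 0.198]
ee_rot: [-3.141, 0.001, 0.0]
force: [0.3, -0.4, -1.5]
width: 0.0602
gripper_force: 18.0
```

Emit:
move_arm([
  {"jaw": -1, "dx": -0.007, "dy": 0.03, "dz": 0, "twist": 0},
  {"jaw": -1, "dx": -0.007, "dy": 0.03, "dz": 0, "twist": 0},
  {"jaw": -1, "dx": -0.007, "dy": 0.03, "dz": 0, "twist": 0},
  {"jaw": -1, "dx": -0.007, "dy": 0.03, "dz": 0, "twist": 0},
  {"jaw": -1, "dx": -0.007, "dy": 0.03, "dz": 0, "twist": 0},
  {"jaw": -1, "dx": -0.005, "dy": 0.02, "dz": 0, "twist": 0},
  {"jaw": -1, "dx": 0, "dy": 0.005, "dz": 0, "twist": 0},
  {"jaw": -1, "dx": 0, "dy": 0, "dz": 0, "twist": 0},
  {"jaw": -1, "dx": 0, "dy": 0, "dz": 0, "twist": 0},
])

```text
t: 16.18
eef_pos: [0.4535, -0.257, 0.1979]
ee_rot: [-3.141, 0.001, -0.001]
force: [0.5, 0.6, -1.3]
width: 0.0602
gripper_force: 18.0
```

Emit:
move_arm([
  {"jaw": -1, "dx": 0.001, "dy": 0, "dz": 0.02, "twist": 0},
  {"jaw": -1, "dx": 0, "dy": 0, "dz": 0.025, "twist": 0},
  {"jaw": -1, "dx": 0, "dy": 0, "dz": 0.025, "twist": 0},
  {"jaw": -1, "dx": 0, "dy": 0, "dz": 0.015, "twist": 0},
  {"jaw": -1, "dx": 0, "dy": 0, "dz": 0.007, "twist": 0},
  {"jaw": -1, "dx": 0, "dy": 0, "dz": 0.004, "twist": 0},
  {"jaw": -1, "dx": 0, "dy": 0, "dz": 0, "twist": 0},
  {"jaw": -1, "dx": 0, "dy": 0, "dz": 0, "twist": 0},
])

```text
t: 16.85
eef_pos: [0.4557, -0.2567, 0.1029]
ee_rot: [3.141, -0.001, 0.001]
force: [0.3, 0.4, -2.0]
width: 0.0601
gripper_force: 18.0
```

Emit:
move_arm([
  {"jaw": -1, "dx": 0, "dy": 0, "dz": 0.003, "twist": 0},
  {"jaw": -1, "dx": 0, "dy": 0, "dz": 0.003, "twist": 0},
  {"jaw": -1, "dx": 0, "dy": 0, "dz": 0.001, "twist": 0},
  {"jaw": -1, "dx": 0, "dy": 0, "dz": 0, "twist": 0},
  {"jaw": -1, "dx": 0, "dy": 0, "dz": 0, "twist": 0},
])

```text
t: 17.27
eef_pos: [0.455, -0.2571, 0.0953]
ee_rot: [3.142, -0.0, 0.0]
force: [0.2, 0.4, -1.2]
width: 0.06
gripper_force: 18.0
```

Emit:
move_arm([
  {"jaw": -1, "dx": 0, "dy": 0, "dz": 0.001, "twist": 0},
  {"jaw": -1, "dx": 0, "dy": 0, "dz": 0.001, "twist": 0},
  {"jaw": -1, "dx": 0, "dy": 0, "dz": 0, "twist": 0},
  {"jaw": 0.9, "dx": 0, "dy": 0, "dz": 0, "twist": 0},
  {"jaw": 0.9, "dx": 0, "dy": 0, "dz": 0, "twist": 0},
  {"jaw": 0.9, "dx": 0, "dy": 0, "dz": 0, "twist": 0},
  {"jaw": 0.9, "dx": 0, "dy": 0, "dz": 0, "twist": 0},
  {"jaw": 0.9, "dx": 0, "dy": 0, "dz": 0, "twist": 0},
  {"jaw": 0.9, "dx": 0, "dy": 0, "dz": 0, "twist": 0},
])

```text
t: 18.02
eef_pos: [0.455, -0.257, 0.093]
ee_rot: [-3.142, 0.0, 0.0]
force: [0.0, -0.4, -1.0]
width: 0.0832
gripper_force: 0.0
```

Emit:
move_arm([
  {"jaw": 0.9, "dx": 0, "dy": 0, "dz": -0.03, "twist": 0},
  {"jaw": 0.9, "dx": 0, "dy": 0, "dz": -0.03, "twist": 0},
  {"jaw": 0.9, "dx": 0, "dy": 0, "dz": -0.03, "twist": 0},
  {"jaw": 0.9, "dx": -0.004, "dy": -0.026, "dz": -0.01, "twist": 0},
  {"jaw": 0.9, "dx": -0.004, "dy": -0.026, "dz": 0, "twist": 0},
  {"jaw": 0.9, "dx": -0.004, "dy": -0.027, "dz": 0, "twist": 0},
  {"jaw": 0.9, "dx": -0.004, "dy": -0.027, "dz": 0, "twist": 0},
  {"jaw": 0.9, "dx": -0.004, "dy": -0.027, "dz": 0, "twist": 0},
  {"jaw": 0.9, "dx": -0.004, "dy": -0.027, "dz": 0, "twist": 0},
  {"jaw": 0.9, "dx": -0.005, "dy": -0.026, "dz": 0, "twist": 0},
  {"jaw": 0.9, "dx": 0, "dy": 0, "dz": 0, "twist": 0},
  {"jaw": 0.9, "dx": 0, "dy": 0, "dz": 0, "twist": 0},
])

```text
t: 19.02
eef_pos: [0.4259, -0.0699, 0.1934]
ee_rot: [-3.141, -0.001, 0.003]
force: [-0.1, 0.4, 0.1]
width: 0.0835
gripper_force: 0.0
```

Above yellow. Grip it.

Emit:
move_arm([
  {"jaw": 0.9, "dx": 0, "dy": 0.001, "dz": 0.025, "twist": 0},
  {"jaw": 0.9, "dx": 0, "dy": 0, "dz": 0.03, "twist": 0},
  {"jaw": 0.9, "dx": 0, "dy": 0, "dz": 0.03, "twist": 0},
  {"jaw": 0.9, "dx": 0, "dy": 0, "dz": 0.015, "twist": 0},
  {"jaw": 0.9, "dx": 0, "dy": 0, "dz": 0.005, "twist": 0},
  {"jaw": -1, "dx": 0, "dy": 0, "dz": 0, "twist": 0},
  {"jaw": -1, "dx": 0, "dy": 0, "dz": 0, "twist": 0},
  {"jaw": -1, "dx": 0, "dy": 0, "dz": 0, "twist": 0},
  {"jaw": -1, "dx": 0, "dy": 0, "dz": 0, "twist": 0},
  {"jaw": -1, "dx": 0, "dy": 0, "dz": 0, "twist": 0},
  {"jaw": -1, "dx": 0, "dy": 0, "dz": 0, "twist": 0},
  {"jaw": -1, "dx": 0, "dy": 0, "dz": 0, "twist": 0},
])

```text
t: 20.02
eef_pos: [0.4263, -0.0719, 0.0888]
ee_rot: [-3.141, -0.001, 0.0]
force: [-0.4, 1.8, 5.4]
width: 0.0457
gripper_force: 18.0
```

Emit:
move_arm([
  {"jaw": -1, "dx": 0, "dy": 0, "dz": 0, "twist": 0},
  {"jaw": -1, "dx": 0, "dy": 0, "dz": -0.015, "twist": 0},
  {"jaw": -1, "dx": 0, "dy": 0, "dz": -0.03, "twist": 0},
  {"jaw": -1, "dx": 0, "dy": 0, "dz": -0.03, "twist": 0},
  {"jaw": -1, "dx": 0, "dy": 0, "dz": -0.025, "twist": 0},
  {"jaw": -1, "dx": 0.015, "dy": 0.02, "dz": -0.01, "twist": 0},
  {"jaw": -1, "dx": 0.02, "dy": 0.03, "dz": 0, "twist": 0},
  {"jaw": -1, "dx": 0.02, "dy": 0.03, "dz": 0, "twist": 0},
  {"jaw": -1, "dx": 0.02, "dy": 0.03, "dz": 0, "twist": 0},
  {"jaw": -1, "dx": 0.02, "dy": 0.03, "dz": 0, "twist": 0},
  {"jaw": -1, "dx": 0.015, "dy": 0.025, "dz": 0, "twist": 0},
  {"jaw": -1, "dx": 0.006, "dy": 0.019, "dz": 0, "twist": 0},
])

```text
t: 21.02
eef_pos: [0.5435, -0.2581, 0.1975]
ee_rot: [3.141, 0.0, -0.0]
force: [0.7, 0.3, -0.2]
width: 0.0455
gripper_force: 18.0
```

Emit:
move_arm([
  {"jaw": -1, "dx": 0, "dy": 0, "dz": 0, "twist": 0},
  {"jaw": -1, "dx": 0, "dy": 0, "dz": 0, "twist": 0},
  {"jaw": -1, "dx": 0, "dy": 0, "dz": 0, "twist": 0},
])

```text
t: 21.27
eef_pos: [0.5414, -0.2558, 0.1977]
ee_rot: [-3.141, 0.001, -0.0]
force: [-0.5, -1.0, -1.5]
width: 0.0457
gripper_force: 18.0
```

Emit:
move_arm([
  {"jaw": -1, "dx": 0, "dy": 0, "dz": 0.025, "twist": 0},
  {"jaw": -1, "dx": 0, "dy": 0, "dz": 0.025, "twist": 0},
  {"jaw": -1, "dx": 0, "dy": 0, "dz": 0.025, "twist": 0},
  {"jaw": -1, "dx": 0, "dy": 0, "dz": 0.015, "twist": 0},
  {"jaw": -1, "dx": 0, "dy": 0, "dz": 0.007, "twist": 0},
  {"jaw": -1, "dx": 0, "dy": 0, "dz": 0.003, "twist": 0},
  {"jaw": -1, "dx": 0, "dy": 0, "dz": 0.002, "twist": 0},
  {"jaw": -1, "dx": 0, "dy": 0, "dz": 0, "twist": 0},
  {"jaw": -1, "dx": 0, "dy": 0, "dz": 0, "twist": 0},
])

```text
t: 22.02
eef_pos: [0.5426, -0.2559, 0.0973]
ee_rot: [3.141, -0.002, 0.001]
force: [0.8, -0.4, -0.8]
width: 0.0456
gripper_force: 18.0
```

Then on to blue at (.423,.054).

Emit:
move_arm([
  {"jaw": -1, "dx": -0.001, "dy": 0, "dz": 0.002, "twist": 0},
  {"jaw": -1, "dx": 0, "dy": 0, "dz": 0.001, "twist": 0},
  {"jaw": -1, "dx": 0, "dy": 0, "dz": 0, "twist": 0},
  {"jaw": 0.9, "dx": 0, "dy": 0, "dz": 0, "twist": 0},
  {"jaw": 0.9, "dx": 0, "dy": 0, "dz": 0, "twist": 0},
  {"jaw": 0.9, "dx": 0, "dy": 0, "dz": 0, "twist": 0},
  {"jaw": 0.9, "dx": 0, "dy": 0, "dz": 0, "twist": 0},
  {"jaw": 0.9, "dx": 0, "dy": 0, "dz": 0, "twist": 0},
  {"jaw": 0.9, "dx": 0, "dy": 0, "dz": 0, "twist": 0},
])

```text
t: 22.77
eef_pos: [0.541, -0.256, 0.0931]
ee_rot: [-3.142, 0.0, 0.0]
force: [0.7, 0.9, 0.1]
width: 0.0796
gripper_force: 0.0
```

Emit:
move_arm([
  {"jaw": 0.9, "dx": 0, "dy": 0, "dz": -0.03, "twist": 0},
  {"jaw": 0.9, "dx": 0, "dy": 0, "dz": -0.03, "twist": 0},
  {"jaw": 0.9, "dx": 0, "dy": 0, "dz": -0.03, "twist": 0},
  {"jaw": 0.9, "dx": -0.01, "dy": -0.025, "dz": -0.01, "twist": 0},
  {"jaw": 0.9, "dx": -0.012, "dy": -0.03, "dz": 0, "twist": 0},
  {"jaw": 0.9, "dx": -0.012, "dy": -0.03, "dz": 0, "twist": 0},
  {"jaw": 0.9, "dx": -0.012, "dy": -0.03, "dz": 0, "twist": 0},
  {"jaw": 0.9, "dx": -0.012, "dy": -0.03, "dz": 0, "twist": 0},
  {"jaw": 0.9, "dx": -0.012, "dy": -0.03, "dz": 0, "twist": 0},
  {"jaw": 0.9, "dx": -0.012, "dy": -0.03, "dz": 0, "twist": 0},
  {"jaw": 0.9, "dx": -0.012, "dy": -0.03, "dz": 0, "twist": 0},
  {"jaw": 0.9, "dx": -0.012, "dy": -0.03, "dz": 0, "twist": 0},
])

```text
t: 23.77
eef_pos: [0.4341, 0.0102, 0.1933]
ee_rot: [-3.141, -0.0, -0.0]
force: [0.6, 0.2, -0.2]
width: 0.0833
gripper_force: 0.0
```

Emit:
move_arm([
  {"jaw": 0.9, "dx": -0.012, "dy": -0.03, "dz": 0, "twist": 0},
  {"jaw": 0.9, "dx": 0, "dy": -0.015, "dz": 0, "twist": 0},
  {"jaw": 0.9, "dx": 0, "dy": 0, "dz": 0, "twist": 0},
  {"jaw": 0.9, "dx": 0, "dy": 0, "dz": 0, "twist": 0},
])

```text
t: 24.1
eef_pos: [0.4229, 0.0548, 0.1934]
ee_rot: [-3.141, -0.0, 0.003]
force: [0.3, -0.6, 0.3]
width: 0.0833
gripper_force: 0.0
```

Emit:
move_arm([
  {"jaw": 0.9, "dx": 0, "dy": 0.001, "dz": 0.025, "twist": 0},
  {"jaw": 0.9, "dx": 0, "dy": 0, "dz": 0.03, "twist": 0},
  {"jaw": 0.9, "dx": 0, "dy": 0, "dz": 0.03, "twist": 0},
  {"jaw": 0.9, "dx": 0, "dy": 0, "dz": 0.015, "twist": 0},
  {"jaw": 0.9, "dx": 0, "dy": 0, "dz": 0.005, "twist": 0},
  {"jaw": -1, "dx": 0, "dy": 0, "dz": 0, "twist": 0},
  {"jaw": -1, "dx": 0, "dy": 0, "dz": 0, "twist": 0},
  {"jaw": -1, "dx": 0, "dy": 0, "dz": 0, "twist": 0},
  {"jaw": -1, "dx": 0, "dy": 0, "dz": 0, "twist": 0},
  {"jaw": -1, "dx": 0, "dy": 0, "dz": 0, "twist": 0},
  {"jaw": -1, "dx": 0, "dy": 0, "dz": 0, "twist": 0},
  {"jaw": -1, "dx": 0, "dy": 0, "dz": 0, "twist": 0},
])

```text
t: 25.1
eef_pos: [0.4232, 0.0532, 0.0888]
ee_rot: [-3.141, -0.001, 0.0]
force: [-1.1, 0.5, 4.7]
width: 0.0458
gripper_force: 18.0
```

Emit:
move_arm([
  {"jaw": -1, "dx": 0, "dy": 0, "dz": 0, "twist": 0},
  {"jaw": -1, "dx": 0, "dy": 0, "dz": -0.015, "twist": 0},
  {"jaw": -1, "dx": 0, "dy": 0, "dz": -0.03, "twist": 0},
  {"jaw": -1, "dx": 0, "dy": 0, "dz": -0.03, "twist": 0},
  {"jaw": -1, "dx": 0, "dy": 0, "dz": -0.025, "twist": 0},
  {"jaw": -1, "dx": 0.015, "dy": 0.022, "dz": -0.01, "twist": 0},
  {"jaw": -1, "dx": 0.02, "dy": 0.03, "dz": 0, "twist": 0},
  {"jaw": -1, "dx": 0.02, "dy": 0.03, "dz": 0, "twist": 0},
  {"jaw": -1, "dx": 0.02, "dy": 0.03, "dz": 0, "twist": 0},
  {"jaw": -1, "dx": 0.02, "dy": 0.03, "dz": 0, "twist": 0},
  {"jaw": -1, "dx": 0.02, "dy": 0.03, "dz": 0, "twist": 0},
  {"jaw": -1, "dx": 0.02, "dy": 0.03, "dz": 0, "twist": 0},
])

```text
t: 26.1
eef_pos: [0.5585, -0.1506, 0.1979]
ee_rot: [-3.141, 0.0, 0.0]
force: [1.0, 1.9, -1.4]
width: 0.0455
gripper_force: 18.0
```

Emit:
move_arm([
  {"jaw": -1, "dx": 0.02, "dy": 0.03, "dz": 0, "twist": 0},
  {"jaw": -1, "dx": 0.02, "dy": 0.03, "dz": 0, "twist": 0},
  {"jaw": -1, "dx": 0.02, "dy": 0.03, "dz": 0, "twist": 0},
  {"jaw": -1, "dx": 0.01, "dy": 0.015, "dz": 0, "twist": 0},
  {"jaw": -1, "dx": 0, "dy": 0, "dz": 0, "twist": 0},
  {"jaw": -1, "dx": 0, "dy": 0, "dz": 0, "twist": 0},
  {"jaw": -1, "dx": 0, "dy": 0, "dz": 0, "twist": 0},
])

```text
t: 26.68
eef_pos: [0.6274, -0.2537, 0.1975]
ee_rot: [-3.141, 0.001, -0.0]
force: [-0.9, -0.0, -2.0]
width: 0.0457
gripper_force: 18.0
```

Emit:
move_arm([
  {"jaw": -1, "dx": 0.001, "dy": 0, "dz": 0.025, "twist": 0},
  {"jaw": -1, "dx": 0, "dy": 0, "dz": 0.025, "twist": 0},
  {"jaw": -1, "dx": 0, "dy": 0, "dz": 0.025, "twist": 0},
  {"jaw": -1, "dx": 0, "dy": 0, "dz": 0.015, "twist": 0},
  {"jaw": -1, "dx": 0, "dy": 0, "dz": 0.007, "twist": 0},
  {"jaw": -1, "dx": 0, "dy": 0, "dz": 0.003, "twist": 0},
  {"jaw": -1, "dx": 0, "dy": 0, "dz": 0.002, "twist": 0},
  {"jaw": -1, "dx": 0, "dy": 0, "dz": 0, "twist": 0},
  {"jaw": -1, "dx": 0, "dy": 0, "dz": 0, "twist": 0},
])

```text
t: 27.43
eef_pos: [0.6297, -0.2539, 0.0975]
ee_rot: [3.141, -0.002, 0.001]
force: [-0.6, 0.4, -0.7]
width: 0.0455
gripper_force: 18.0
```

Emit:
move_arm([
  {"jaw": -1, "dx": 0, "dy": 0, "dz": 0.002, "twist": 0},
  {"jaw": -1, "dx": 0, "dy": 0, "dz": 0.001, "twist": 0},
  {"jaw": -1, "dx": 0, "dy": 0, "dz": 0, "twist": 0},
  {"jaw": 0.9, "dx": 0, "dy": 0, "dz": 0, "twist": 0},
  {"jaw": 0.9, "dx": 0, "dy": 0, "dz": 0, "twist": 0},
  {"jaw": 0.9, "dx": 0, "dy": 0, "dz": 0, "twist": 0},
  {"jaw": 0.9, "dx": 0, "dy": 0, "dz": 0, "twist": 0},
  {"jaw": 0.9, "dx": 0, "dy": 0, "dz": 0, "twist": 0},
  {"jaw": 0.9, "dx": 0, "dy": 0, "dz": 0, "twist": 0},
])

```text
t: 28.18
eef_pos: [0.629, -0.254, 0.0931]
ee_rot: [-3.142, 0.0, 0.0]
force: [-0.6, 0.2, 0.6]
width: 0.0792
gripper_force: 0.0
```

Emit:
move_arm([
  {"jaw": 0.9, "dx": 0, "dy": 0, "dz": -0.03, "twist": 0},
  {"jaw": 0.9, "dx": 0, "dy": 0, "dz": -0.03, "twist": 0},
  {"jaw": 0.9, "dx": 0, "dy": 0, "dz": -0.03, "twist": 0},
  {"jaw": 0.9, "dx": 0, "dy": 0, "dz": -0.03, "twist": 0},
  {"jaw": 0.9, "dx": -0.02, "dy": -0.035, "dz": -0.02, "twist": 0},
  {"jaw": 0.9, "dx": -0.02, "dy": -0.035, "dz": 0, "twist": 0},
  {"jaw": 0.9, "dx": -0.02, "dy": -0.035, "dz": 0, "twist": 0},
  {"jaw": 0.9, "dx": -0.02, "dy": -0.035, "dz": 0, "twist": 0},
  {"jaw": 0.9, "dx": -0.02, "dy": -0.035, "dz": 0, "twist": 0},
  {"jaw": 0.9, "dx": -0.02, "dy": -0.035, "dz": 0, "twist": 0},
  {"jaw": 0.9, "dx": -0.02, "dy": -0.035, "dz": 0, "twist": 0},
  {"jaw": 0.9, "dx": 0, "dy": 0, "dz": 0, "twist": 0},
])

```text
t: 29.18
eef_pos: [0.4876, -0.0075, 0.2322]
ee_rot: [-3.14, -0.001, 0.004]
force: [-0.6, -0.7, -0.6]
width: 0.0835
gripper_force: 0.0
```

```bash
python3 - <<'E'
from h import *
for c in("top","scene"):cv2.imwrite(f"pics/{c}2.png",arm.grab_frame(c))
for n in("jar_blue","jar_yellow","jar_green","jar_red","jar_black","cup","vase"):
    for c in("top","scene"):print(n,c,[(np.round(d["position"],3).tolist(),round(d["score"],2)) for d in arm.pinpoint(c,n)])
E
```

```text
jar_blue top [([0.628, -0.255, 0.008], 0.8), ([0.665, -0.051, -0.001], 0.22)]
jar_blue scene [([0.627, -0.253, 0.004], 0.95), ([0.448, -0.258, 0.005], 0.68), ([0.544, -0.255, 0.004], 0.37)]
jar_yellow top [([0.543, -0.256, 0.002], 0.71), ([0.457, -0.258, 0.008], 0.46)]
jar_yellow scene [([0.539, -0.255, 0.005], 0.73)]
jar_green top [([0.658, -0.139, 0.002], 0.78), ([0.649, -0.376, -0.002], 0.58)]
jar_green scene [([0.539, 0.268, 0.007], 0.88), ([0.648, -0.375, 0.001], 0.86), ([0.656, -0.141, -0.001], 0.7)]
jar_red top [([0.666, -0.052, -0.003], 0.88), ([0.542, -0.254, -0.0], 0.73), ([0.547, -0.121, -0.001], 0.34)]
jar_red scene [([0.662, -0.048, -0.001], 0.83)]
jar_black top [([0.545, -0.121, -0.0], 0.76), ([0.624, 0.273, 0.0], 0.32)]
jar_black scene [([0.549, -0.123, -0.003], 0.56)]
cup top [([0.459, -0.258, 0.01], 0.78), ([0.627, -0.256, 0.004], 0.2)]
cup scene [([0.449, -0.257, 0.003], 0.72)]
vase top [([0.625, 0.276, -0.0], 0.84)]
vase scene [([0.625, 0.275, 0.002], 0.7)]
```

View pics/top2.png

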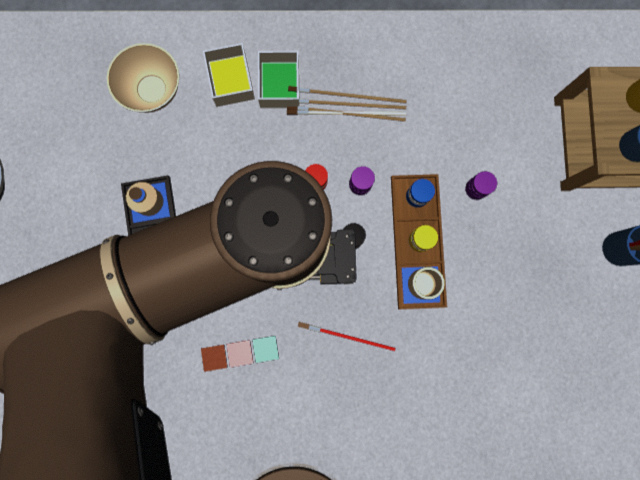

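View pics/scene2.png

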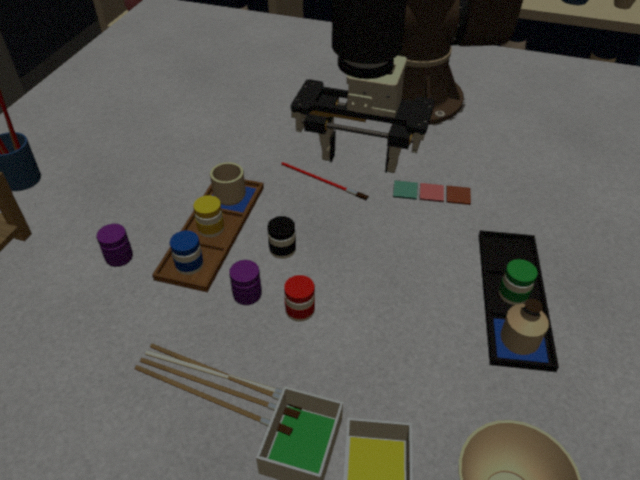

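All five pieces stand upright in their bays. In the scene view the cup is at (228,185), yellow (208,215), blue (186,252), green (517,282) and the vase (523,328). Red and black haven't moved, so I'm handing in.

```bash
python3 -c "
from station import arm
print(arm.job_done())"
```

```text
the job is handed in; nothing more can be done
None
```

I made up both kits and handed the job in after about 30 s of the 134 s; my final images showed every piece upright near its bay centre and the red and black jars unmoved, but the hand-in returned no verdict.

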